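# Lock the V-block carriage and hold the lens barrel seated in it

## Robot

A 6-joint arm with a two-finger parallel gripper is mounted at the origin on the work surface. World frame = base frame: x ahead of the robot, y to its left, z up, the work surface at z = 0. Lengths are in m, angles in rad, forces in N, time in s.
With the tool pointing down it reaches from about 0.35 to 0.775 m from the base axis. Payload 5.5 kg.
Tool frame: the origin (TCP) lies on the centre line of the jaws, within the pads' length; the fingertips stand 11 mm ahead of it and the grasp point (between the pads) lies 8 mm behind it (env.nose_length is the distance from the TCP to the fingertips, in m); x points along the fingers, z is the direction in which the jaws open and shut, and the axes are right-handed (so a half turn about x gives the same grasp; the last joint's range is limited). The gripper opens to 85 mm and grips with 20 to 120 N. Pads are 22 mm wide; open, the fingers measure 114 mm over their backs; the gripper's body (76 mm by 85 mm) begins 54 mm behind the grasp point. The pads swing forward as they close: fully open they stand 13 mm farther back than shut.
Start: joints at [0.994, 0.313, 0.046, 1.304, 0, 1.431], TCP at [0.243, 0.521, 0.242] pointing down, gripper open.
Joint ranges: [-2.76, 2.76], [-0.86, 1.69], [-1.03, 1.26], [-2.2, 2.34], [-1.47, 1.5], [-3.14, 3.14]. Speed limits (rad/s): [2.57, 2.57, 3.14, 3.14, 3.14, 3.14].

## Interface

Orientations are given as a unit quaternion [w, x, y, z].
In Python, from workcell import env gives the robot as it stands. The module is installed in compiled form; this text tells all that it offers.
- The arm moves only by the tool step_arm, never from a script. Its argument "moves" is a list that holds one entry, the list of rows, each a list of 7 numbers: the turn, a rotation vector about the tool's x, y, z in rad, then the shift along the tool's x, y, z in m, then the opening, from 0 (shut) to 1 (fully open). In form: [[[rx, ry, rz, tx, ty, tz, grip], ...]]. A call has 1 to 12 rows; each row is the pose to reach, as a shift and turn from the pose measured when the call began, along the tool's axes at that moment; what a row does not reach only later rows make up. A row lasts 1/10 s, in which the tool goes at most 50 mm and 8.59 degrees, less where a joint would pass 70% of its speed; a pose out of reach is approached as far as the arm can. A call with a gripper value outside its range is refused whole. The fingers move at their own pace and stop on an object; "force" is the grip in N (left out, the last holds). Time passes only in rows, so rows that repeat a pose let the fingers close. It gives the time, the measured TCP pose, the force and the opening at its end, in the units of the state.
- env.get_state(): the state, without advancing time (a new reading comes with each control period).
- env.read_camera(name): name is "scene" or "side" or "wrist"; returns (picture, depth): 384x512x3 uint8, red, green, blue; 384x512 float32, m along the optical axis (not along the pixel's ray), 0 where there is no reading.
- env.get_calibration(name): a dict with "mtx" (3x3 intrinsics, pixels), "camera_from_world" (4x4, takes a point from world to camera coordinates); the wrist camera has in their place "T_tool_cam" (4x4, takes a point from camera to tool coordinates, whose origin is the TCP and whose axes are the tool frame's). Camera axes: x right, y down, z forward; pixel columns grow to the right and rows downward; lengths in m; the calibration is good to about 2 mm. A picture is of the moment at which its call begins: read the wrist's pose just before it. get_calibration takes no time and is no camera call.
- env.hand_in(): hands the job in, once; it reports no verdict.
Trained networks look in the newest picture that a camera, given by its name, has taken for a name from the list of things; names that differ only in an ending like _2 or _b are one class to them, and where a whole thing is asked for, a point or a joint stands for the part that bears it (a point fixed in the world has none). Each returns a list of dicts, best first, with "confidence" (0 to 1); they miss things now and then, are a little off and sometimes report something else, mostly with a low value. They report only what shows in the picture. A call takes as long as a camera call. They do not tell look-alikes from the thing itself.
- env.boxes_of(camera, thing): "uv" ([column, row] in pixels, amid what is visible of it).
- env.silhouettes(camera, thing): "mask" (384x512 bool, what is visible of it) and "uv" ([column, row] in pixels, amid what is visible of it).
The state is a dict: "clock": time; "joint_pos": joint angles; "qvel": joint speeds; "tau": joint torques, N m; "tcp_pos": TCP position; "orientation": TCP orientation; "wrist_force": force on the tool from outside, world axes, zero at the start; "ft_torque": the same for the moment, N m; "finger_gap": finger opening in m.
Only numpy, scipy, OpenCV 4.12 (cv2) and the standard library are available. Lean on these libraries where they do the work, as an engineer would, in place of code of your own. Each camera call takes 0.05 s, during which the arm holds its last target.

## Task

First lock the V-block carriage on its rail by turning its clamp knob clockwise to the stop. Then take the lens barrel from the grey tray, lay it without a knock in the steel V-block, centred lengthwise between the two V plates, and press it down with roughly 20 N so that it bears on both faces of the V. Finish while still holding it pressed there, and leave the other things on the plate where they are.

Things in the scene. Friction and masses are not known exactly. Their poses are not given: they have to be found in the camera images.
- lens: Lens barrel: a dark cylinder 40 mm in diameter and 100 mm long (plus an 8 mm long, 26 mm diameter bright mount at its -x end), about 0.22 kg. Origin at the middle of the 100 mm cylinder, on its axis; x runs along the axis. It starts lying level in the tray, origin 44 mm above the work surface. It may go into the V either way round.
- tray: Fixed grey plastic tray 150 (x) by 96 (y) mm with a 12 mm rim and a 6 mm thick floor. Two shallow saddles, each 14 mm long, centred 36 mm either side of the middle, carry the lens along the tray's x; the 58 mm between them is free down to the floor. Origin at the centre of its underside, on the work surface.
- rail: Fixed rail, 240 mm long along its x, 100 mm wide, with a 10 mm thick floor and guides and end stops up to 22 mm high. Origin at the centre of its underside, on the work surface. The clamp knob stands on a 70 by 74 mm block, 30 mm high, at the middle of its +y side.
- carriage: Loose aluminium V-block carriage, 120 (x) by 80 (y) mm, 0.7 kg, standing on the rail's floor between the guides with about 1 mm of play each side; its plate's top is 30 mm above the work surface. Origin at the centre of its underside; x along the rail and the V. Unlocked it can slide up to 50 mm either way from the rail's middle. Lock it where it stands; tightening may shift it 1 to 2 mm.
- v_seat (a point): Where the lens's origin is when seated and centred: 70 mm above the work surface, on the carriage. x along the 90 degree V, y across, z up. V bottom line 28 mm below, upper edges 7 mm below. Two steel V plates, 18 mm thick and 61 mm wide, centred 34 mm either side along x; between them 50 mm is free down to the carriage's top, 40 mm below, room for fingers beside the lens.
- v_left: The two dark steel facings of the V's +y side (one on each plate), sloping 45 degrees. Origin on the V's bottom line midway between the plates.
- v_right: The two dark steel facings of the V's -y side, sloping 45 degrees. Origin as v_left.
- clamp_knob (a joint): Angle of the black clamp knob, rad, growing clockwise seen from above: 0 loose, 1.4 at the stop; locked from 1.1. It drives a sprung jaw against the carriage's side (3 mm per rad) and stays where it is left; it needs up to about 0.2 N m.
- clamp_knob_grip (a point): On the knob's vertical axis (x 0, y +96 mm in the rail's frame) at the height to grip, 67 mm above the work surface. The knob is an upright bar 14 mm thick, 46 mm long, 32 mm tall (top 7 mm above this point) on a 48 mm disc. At joint value 0 the bar lies along the rail's x; this point's axes turn with it (x along the bar).
- profile_offcut: Bystander: upright piece of aluminium profile, 40 by 40 by 90 mm, loose. Origin at the centre of its underside.
- angle_bracket: Bystander: steel angle bracket, 50 by 50 by 55 mm, loose. Origin at the centre of its underside.
- screwdriver: Bystander: screwdriver, 200 mm long, 26 mm thick black handle, lying loose. Origin under its middle, x towards the blade.
Not all that is in view belongs to the job. What is shaped like the lens but green is not meant.

How it is judged:
By the outcome, as a careful person would: the job done as asked, in the order asked, and still so for the second after the job is handed in, while the arm keeps its last pose, push and grip.
It also fails if it takes over 58 s, if anything falls off the work surface, if the arm or the gripper's body presses on something with over 40 N, if the wrist force passes 120 N, or if a joint passes its speed limit or range.

## Working session

There is one attempt and no reset: what is moved stays moved. The work goes in short steps, Python scripts to look and compute and a tool call to move; the robot and the scene stay as the last step left them, time stands still between calls to the robot, and variables do not carry over. Pictures are saved under pics/ and viewed, and the job is handed in when it is done.

Besides the shell and the picture viewer there is one more tool, called after ">>>" as name(argument=value, ...), one argument or row to a line, values as JSON. step_arm: Moves the arm, as the interface text tells. Its arguments: {"type":"object","properties":{"moves":{"type":"array","items":{"type":"array","items":{"type":"array","items":{"type":"number"}}}},"force":{"type":"number"}},"required":["moves"]}

```bash
mkdir -p pics; ls; python3 - <<'E'
from workcell import env
import cv2, numpy as np
print(env.get_state()); print(env.nose_length)
for c in ["scene","side","wrist"]:
    p,d=env.read_camera(c); cv2.imwrite(f"pics/{c}0.png",cv2.cvtColor(p,cv2.COLOR_RGB2BGR)); np.save(f"pics/{c}0d.npy",d); np.save(f"pics/{c}0p.npy",p)
    print(c,env.get_calibration(c))
E
```

```text
pics
{'clock': 0.0, 'joint_pos': array([ 9.94380654e-01,  3.14006164e-01,  4.49861294e-02,  1.30360868e+00,
       -2.52086897e-05,  1.43117613e+00]), 'qvel': array([ 0.00049577, -0.00153713,  0.00062489,  0.00044102,  0.00091442,
        0.00012974]), 'tau': array([-1.51061889e-03, -4.80637658e+01,  2.98528129e+01,  1.96281925e-02,
       -2.99877647e-04, -1.29431501e-05]), 'tcp_pos': array([0.24300177, 0.5205854 , 0.24140851]), 'orientation': array([ 0.59586964, -0.38006656,  0.59704141,  0.37951329]), 'wrist_force': array([0.17095293, 0.42635984, 0.39041227]), 'ft_torque': array([ 0.00684597, -0.01635724, -0.00224995]), 'finger_gap': 0.0850509063739666}
0.011
scene {'mtx': array([[394.84546706,   0.        , 259.14153239],
       [  0.        , 394.84546706, 190.92221088],
       [  0.        ,   0.        ,   1.        ]]), 'camera_from_world': array([[ 0.28899918,  0.95728165, -0.00955554, -0.18636408],
       [ 0.64546775, -0.20221595, -0.73653248, -0.3099149 ],
       [-0.70700132,  0.20668949, -0.67633468,  1.23932034],
       [ 0.        ,  0.        ,  0.        ,  1.      
[... 266 characters left out ...]
0.38148637, -0.57497594, -0.72378921,  0.27446229],
       [ 0.38399911,  0.61367161, -0.68989262,  0.72859099],
       [ 0.        ,  0.        ,  0.        ,  1.        ]])}
wrist {'mtx': array([[309.60101571,   0.        , 260.00173567],
       [  0.        , 309.60101571, 199.48419111],
       [  0.        ,   0.        ,   1.        ]]), 'T_tool_cam': array([[-6.80079765e-04, -3.01354195e-01,  9.53512028e-01,
        -1.30685203e-01],
       [ 3.33513424e-04, -9.53512263e-01, -3.01354031e-01,
         7.71822746e-02],
       [ 9.99999713e-01,  1.13064282e-04,  7.48970066e-04,
        -1.31480159e-04],
       [ 0.00000000e+00,  0.00000000e+00,  0.00000000e+00,
         1.00000000e+00]])}
```

View pics/scene0.png

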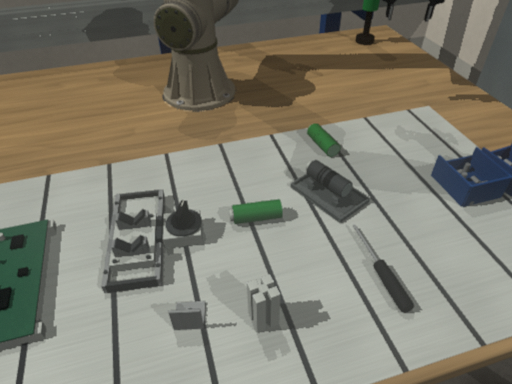

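View pics/side0.png

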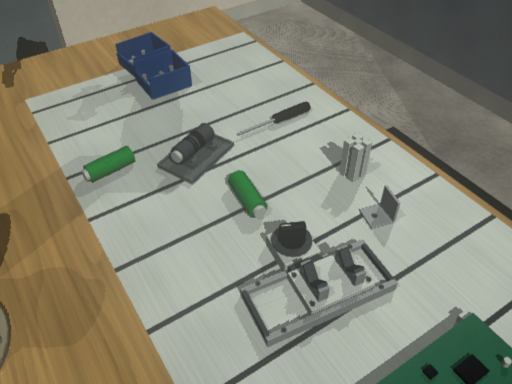

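View pics/wrist0.png

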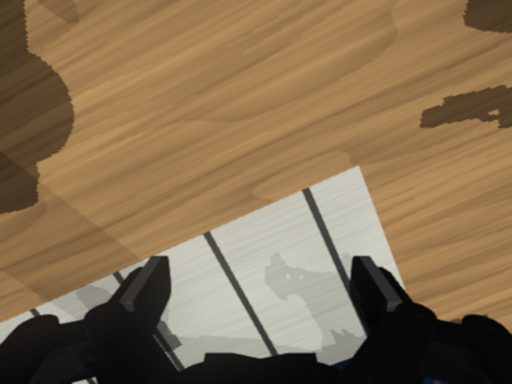

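Candidates for the lens: the dark cylinder in the grey tray at scene (330,180), and green cylinders at (258,211) and (323,140). By description it is the dark one in the tray. I'll check that with a crop and measure from both cameras.

```bash
cat > h.py <<'E'
from workcell import env
import cv2, numpy as np
from scipy.spatial.transform import Rotation as R
def Twc(c):
    if c=="wrist":
        s=env.get_state(); q=s["orientation"]; T=np.eye(4); T[:3,:3]=R.from_quat(q[[1,2,3,0]]).as_matrix(); T[:3,3]=s["tcp_pos"]
        return T@env.get_calibration(c)["T_tool_cam"]
    return np.linalg.inv(env.get_calibration(c)["camera_from_world"])
def cloud(c,d,T=None):
    K=env.get_calibration(c)["mtx"]; T=Twc(c) if T is None else T
    v,u=np.mgrid[:384,:512]; X=np.stack([(u-K[0,2])/K[0,0]*d,(v-K[1,2])/K[1,1]*d,d],-1)
    P=X@T[:3,:3].T+T[:3,3]; P[d<=0]=np.nan; return P
def proj(c,P,T=None):
    K=env.get_calibration(c)["mtx"]; T=np.linalg.inv(Twc(c) if T is None else T)
    X=np.atleast_2d(P)@T[:3,:3].T+T[:3,3]; x=X@K.T; return x[:,:2]/x[:,2:]
def save(n,p,crop=None,k=1):
    if crop: p=p[crop[1]:crop[3],crop[0]:crop[2]]
    cv2.imwrite(n,cv2.cvtColor(cv2.resize(p,None,fx=k,fy=k,interpolation=cv2.INTER_CUBIC),cv2.COLOR_RGB2BGR))
E
python3 - <<'E'
from h import *
out={}
for c in ["scene","side"]:
    p=np.load(f"pics/{c}0p.npy"); d=np.load(f"pics/{c}0d.npy"); P=cloud(c,d)
    for t in ["lens","tray","rail","carriage","clamp_knob"]:
        for i,r in enumerate(env.silhouettes(c,t)):
            m=r["mask"]; Q=P[m]; Q=Q[~np.isnan(Q[:,0])]
            out[f"{c}_{t}_{i}"]=Q
            print(c,t,round(r["confidence"],2),np.round(r["uv"]),m.sum(),np.round(np.median(Q,0),4) if len(Q) else None, np.round(np.percentile(Q,[2,98],axis=0),3).tolist() if len(Q) else None, p[m].mean(0).round())
np.savez("masks.npz",**out)
a=np.load("pics/scene0p.npy");b=np.load("pics/side0p.npy")
def up(p,x,y): return cv2.resize(p[y:y+110,x:x+130],None,fx=3,fy=3,interpolation=cv2.INTER_CUBIC)
im=np.vstack([np.hstack([up(a,270,120),up(b,130,95)]),])
save("pics/crop1.png",im)
save("pics/crop2.png",np.hstack([cv2.resize(a[180:300,90:220],None,fx=3,fy=3,interpolation=cv2.INTER_CUBIC),cv2.resize(b[205:345,235:405],(437,360),interpolation=cv2.INTER_CUBIC)]))
E
```

```text
scene lens 0.91 [326. 178.] 939 [0.5562 0.1834 0.0574] [[0.461, 0.155, 0.002], [0.598, 0.231, 0.066]] [69. 71. 68.]
scene lens 0.85 [323. 141.] 642 [0.3921 0.2442 0.0322] [[0.297, 0.228, 0.001], [0.429, 0.288, 0.042]] [64. 98. 63.]
scene lens 0.57 [255. 211.] 985 [0.5859 0.0121 0.0347] [[0.562, -0.038, 0.012], [0.598, 0.063, 0.042]] [ 65. 102.  68.]
scene tray 0.88 [330. 194.] 1615 [0.5828 0.1801 0.0082] [[0.493, 0.128, 0.003], [0.634, 0.257, 0.032]] [72. 75. 72.]
scene rail 0.81 [154. 231.] 4469 [ 0.5932 -0.1954  0.0226] [[0.444, -0.288, 0.004], [0.681, -0.107, 0.074]] [97. 99. 95.]
scene carriage 0.93 [133. 242.] 2424 [ 0.6107 -0.2324  0.0327] [[0.538, -0.275, 0.015], [0.644, -0.193, 0.063]] [104. 106. 101.]
scene carriage 0.6 [154. 228.] 4387 [ 0.5939 -0.1951  0.0226] [[0.444, -0.289, 0.004], [0.682, -0.107, 0.074]] [97. 99. 95.]
scene clamp_knob 0.64 [389. 284.] 917 [0.8142 0.191  0.0234] [[0.685, 0.182, 0.011], [0.862, 0.203, 0.028]] [66. 67. 64.]
scene clamp_knob 0.61 [181. 215.] 455 [ 0.5814 -0.1328  0.0526] [[0.557, -0.155, 0.041], [0.595, -0.114, 0.077]] [52. 53. 50.]
side l
[... 499 characters left out ...]
81 -0.1396  0.057 ] [[0.55, -0.156, 0.04], [0.591, -0.124, 0.076]] [56. 59. 55.]
side rail 0.82 [291. 289.] 7060 [ 0.5357 -0.2128  0.0192] [[0.439, -0.29, 0.004], [0.674, -0.117, 0.073]] [117. 122. 115.]
side rail 0.38 [330. 280.] 3513 [ 0.5764 -0.2371  0.0311] [[0.52, -0.275, 0.016], [0.636, -0.191, 0.062]] [122. 128. 121.]
side carriage 0.92 [328. 280.] 3374 [ 0.5755 -0.2382  0.0311] [[0.52, -0.275, 0.02], [0.632, -0.194, 0.062]] [122. 128. 120.]
side carriage 0.3 [316. 265.] 396 [ 0.5585 -0.22    0.0529] [[0.541, -0.234, 0.043], [0.625, -0.206, 0.063]] [72. 76. 73.]
side clamp_knob 0.57 [292. 232.] 669 [ 0.5682 -0.14    0.0554] [[0.55, -0.156, 0.038], [0.592, -0.122, 0.076]] [56. 59. 55.]
```

View pics/crop1.png

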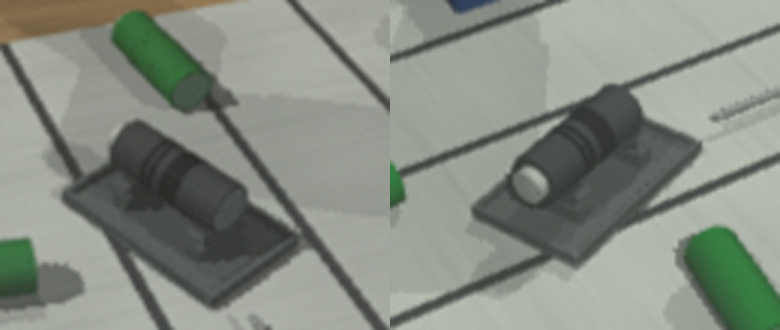

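View pics/crop2.png

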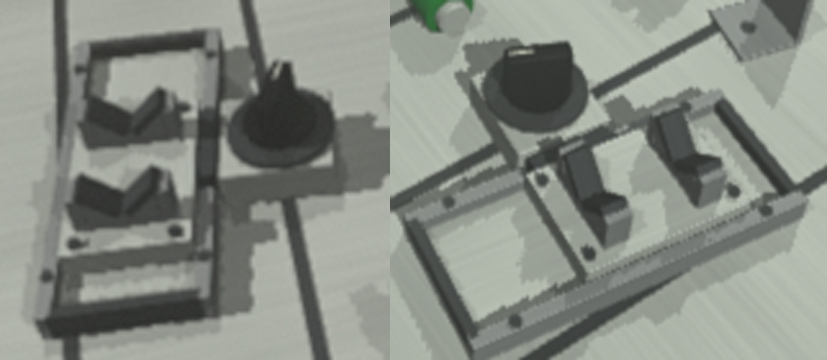

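The crop confirms it: dark lens in the grey tray, with the bright mount toward the robot. Next I'll fit the poses.

```bash
python3 - <<'E'
from h import *
M=np.load("masks.npz")
def rect(Q,n):
    r=cv2.minAreaRect((Q[:,:2]*1000).astype(np.float32)); print(n,np.round(r[0],1),np.round(r[1],1),round(r[2],2))
def trim(Q):
    from scipy.spatial import cKDTree
    t=cKDTree(Q); n=np.array([len(x) for x in t.query_ball_point(Q,0.006)]); return Q[n>=4]
for c in ["scene","side"]:
    d=np.load(f"pics/{c}0d.npy"); P=cloud(c,d).reshape(-1,3); P=P[~np.isnan(P[:,0])]
    t=P[(P[:,2]<.01)&(P[:,2]>-.01)&(abs(P[:,0]-.55)<.3)&(abs(P[:,1])<.3)]; print(c,"table z",np.median(t[:,2]))
    x0=lambda a,b,cc,dd,z0,z1:P[(P[:,0]>a)&(P[:,0]<b)&(P[:,1]>cc)&(P[:,1]<dd)&(P[:,2]>z0)&(P[:,2]<z1)]
    K=trim(x0(.53,.62,-.18,-.09,.0715,.08)); print("bar top z",np.median(K[:,2]),len(K)); rect(K,"bar top")
    K=trim(x0(.53,.62,-.18,-.09,.06,.09)); rect(K,"bar")
    K=trim(x0(.52,.63,-.19,-.08,.038,.047)); rect(K,"disc"); print(np.median(K[:,2]))
    Q=x0(.41,.71,-.31,-.178,.018,.0255); Q=trim(Q); rect(Q,"rail top")
    Q=x0(.45,.67,-.285,-.19,.027,.033); Q=trim(Q); rect(Q,"carr top"); print(np.median(Q[:,2]))
    Q=trim(x0(.45,.67,-.285,-.19,.035,.068)); rect(Q,"vplates"); print(Q[:,2].max())
    Q=trim(x0(.45,.65,.1,.26,.009,.014)); rect(Q,"tray rim")
    # lens: cylinder fit
    L=trim(x0(.45,.65,.1,.26,.036,.09)); rect(L,"lens"); 
    from scipy.optimize import least_squares
    f=lambda p:(np.linalg.norm((lambda V:V-np.outer(V@np.array([np.cos(p[2]),np.sin(p[2]),0]),[np.cos(p[2]),np.sin(p[2]),0]))(L-[p[0],p[1],p[3]])[...],axis=1)-.02)
    s=min((least_squares(f,[.55,.18,a,.044],loss="soft_l1",f_scale=.002) for a in [.6,1.,-.3,0]),key=lambda s:s.cost)
    p=s.x; u=np.array([np.cos(p[2]),np.sin(p[2])]); tt=L[:,:2]@u
    in_=abs(f(p))<.003; tt=(L[in_][:,:2]-p[:2])@u; a,b=tt.min(),tt.max(); m=p[:2]+u*(a+b)/2
    print("lens fit yaw",p[2],"z",p[3],"len",b-a,"ends",p[:2]+u*a,p[:2]+u*b,"rms",np.sqrt(np.mean(f(p)[in_]**2)))
E
```

```text
scene table z 0.0020637720414419247
bar top z 0.07496357207498844 126
bar top [ 572.8 -134.2] [13.6 44.7] 65.67
bar [ 573.9 -134.5] [14. 47.] 65.84
disc [ 577.1 -137.5] [67.6 54.3] 64.3
0.04417211798904491
rail top [ 559.  -228.8] [103.7 242.1] 82.09
carr top [ 585.  -231.8] [ 82.1 115.9] 82.05
0.03135556067886036
vplates [ 586.2 -233. ] [61.6 98.4] 81.9
0.06641215389822452
tray rim [552.2 190.5] [151.9  97.9] 24.08
lens [545.4 183.9] [110.9  38.5] 27.3
lens fit yaw 0.4092177328808826 z 0.04532976685887646 len 0.10165653245605057 ends [0.50013545 0.16930099] [0.59339844 0.20974929] rms 0.001052414100733836
side table z 0.0012782102859594247
bar top z 0.07427691324150965 163
bar top [ 572.7 -134.1] [14.8 45.1] 66.01
bar [ 572.2 -134.7] [15.8 45.3] 64.42
disc [ 565.8 -142.8] [25.3 54.6] 50.87
0.044067205659572284
rail top [ 560.1 -229. ] [104.2 241.4] 82.36
carr top [ 581.7 -231.2] [ 82.7 120.3] 82.13
0.030289301033036176
vplates [ 581.6 -232. ] [62.9 87.9] 82.17
0.06492970788222197
tray rim [553.1 191.4] [153.2  98.6] 23.6
lens [545.6 185.2] [110.1  37.8] 22.31
lens fit yaw 0.39485795823340364 z 0.04485257243510093 len 0.10227564978936497 ends [0.50054727 0.17026634] [0.59495293 0.20960943] rms 0.0012950809620910601
```

```bash
cat >> h.py <<'E'
def rel(pos,zyaw_deg):
    """target tool-down, tool z at world yaw (mod 180 -> nearest). returns row numbers"""
    s=env.get_state(); q=s["orientation"]; R0=R.from_quat(q[[1,2,3,0]]).as_matrix(); best=None
    for a in (zyaw_deg,zyaw_deg+180):
        a=np.radians(a); z=np.array([np.cos(a),np.sin(a),0]); x=np.array([0,0,-1.]); Rt=np.stack([x,np.cross(z,x),z],1)
        r=R.from_matrix(R0.T@Rt).as_rotvec()
        j6=s["joint_pos"][5]
        if best is None or np.linalg.norm(r)<np.linalg.norm(best): best=r
        print(" option",np.round(r,3),"j6 now",round(j6,2),"j1",round(s["joint_pos"][0],2))
    print("turn",np.round(best,3),"shift",np.round(R0.T@(np.array(pos)-s["tcp_pos"]),4),"zyaw now",np.degrees(np.arctan2(R0[1,2],R0[0,2])).round(2),"tilt",np.round(R0[:,0],3))
E
python3 - <<'E'
from h import *
rel([.573,-.134,.16],65.7)
E
```

```text
option [-0.013  0.     0.   ] j6 now 1.43 j1 0.99
 option [ 3.129  0.    -0.   ] j6 now 1.43 j1 0.99
turn [-0.013  0.     0.   ] shift [ 0.0823 -0.5759 -0.4541] zyaw now 64.97 tilt [ 0.  0. -1.]
```

>>> step_arm(
  moves=[
    [[-0.013,0,0,0.02,-0.144,-0.1135,1],[-0.013,0,0,0.04,-0.288,-0.227,1],[-0.013,0,0,0.06,-0.432,-0.34,1],[-0.013,0,0,0.08,-0.576,-0.454,1],[-0.013,0,0,0.08,-0.576,-0.454,1],[-0.013,0,0,0.08,-0.576,-0.454,1],[-0.013,0,0,0.08,-0.576,-0.454,1],[-0.013,0,0,0.08,-0.576,-0.454,1],[-0.013,0,0,0.08,-0.576,-0.454,1],[-0.013,0,0,0.08,-0.576,-0.454,1],[-0.013,0,0,0.08,-0.576,-0.454,1],[-0.013,0,0,0.08,-0.576,-0.454,1]],
  ],
)

```text
clock: 1.85
tcp_pos: [0.5123, -0.0138, 0.1773]
orientation: [0.594, -0.384, 0.594, 0.383]
wrist_force: [1.1, 0.6, 0.3]
finger_gap: 0.0849
```

```bash
python3 - <<'E'
from h import *
rel([.573,-.134,.16],65.7)
E
```

```text
option [0.    0.001 0.001] j6 now 0.24 j1 -0.18
 option [-3.142e+00 -1.000e-03  1.000e-03] j6 now 0.24 j1 -0.18
turn [0.    0.001 0.001] shift [ 0.0174 -0.1048 -0.0846] zyaw now 65.7 tilt [ 0.001  0.    -1.   ]
```

>>> step_arm(
  moves=[
    [[0,0,0,0.018,-0.105,-0.085,1],[0,0,0,0.018,-0.105,-0.085,1],[0,0,0,0.018,-0.105,-0.085,1],[0,0,0,0.018,-0.105,-0.085,1],[0,0,0,0.018,-0.105,-0.085,1],[0,0,0,0.018,-0.105,-0.085,1]],
  ],
)

```text
clock: 2.45
tcp_pos: [0.5724, -0.1336, 0.1594]
orientation: [0.594, -0.384, 0.594, 0.384]
wrist_force: [1.1, -0.2, 0.1]
finger_gap: 0.0852
```

```bash
python3 - <<'E'
from h import *
s=env.get_state(); T=Twc("wrist"); p,d=env.read_camera("wrist"); save("pics/w1.png",p); np.savez("w1.npz",p=p,d=d,T=T)
P=cloud("wrist",d,T).reshape(-1,3)
Q=P[(abs(P[:,0]-.573)<.05)&(abs(P[:,1]+.134)<.05)&(P[:,2]>.068)&(P[:,2]<.082)]
r=cv2.minAreaRect((Q[:,:2]*1000).astype(np.float32)); print(len(Q),r,np.median(Q[:,2]))
print(proj("wrist",[[.573,-.134,.074]],T))
t=P[(abs(P[:,2])<.008)&(P[:,0]>.4)]; print(np.median(t[:,2]))
rel([.573,-.134,.059],65.7); print(s["wrist_force"],s["tcp_pos"])
E
```

```text
1042 ((572.7512817382812, -133.6562957763672), (13.422880172729492, 45.046791076660156), 65.27281951904297) 0.07282996928458901
[[259.62677541 211.80221383]]
-0.00025210175930251433
 option [0.001 0.001 0.   ] j6 now 0.06 j1 -0.37
 option [-3.14e+00 -1.00e-03  1.00e-03] j6 now 0.06 j1 -0.37
turn [0.001 0.001 0.   ] shift [ 0.1006 -0.0007 -0.0005] zyaw now 65.77 tilt [ 0.001  0.    -1.   ]
[ 1.12176257 -0.17581697  0.0533719 ] [ 0.57244691 -0.13356428  0.15939788]
```

View pics/w1.png

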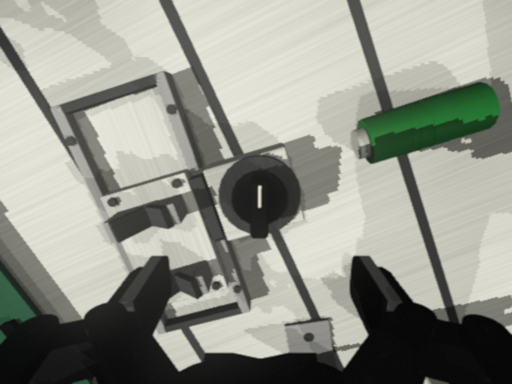

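The wrist camera agrees: knob bar at pixel (259,197–235), upright and centred between the fingers. Descending onto it.

>>> step_arm(
  moves=[
    [[0,0,0,0.04,0,0,1],[0,0,0,0.07,0,0,1],[0,0,0,0.09,0,0,1],[0,0,0,0.1,0,0,1],[0,0,0,0.1,0,0,1],[0,0,0,0.1,0,0,0.5],[0,0,0,0.1,0,0,0],[0,0,0,0.1,0,0,0],[0,0,0,0.1,0,0,0],[0,0,0,0.1,0,0,0],[0,0,0,0.1,0,0,0]],
  ],
  force=50,
)

```text
clock: 3.6
tcp_pos: [0.5726, -0.1342, 0.0604]
orientation: [0.594, -0.384, 0.594, 0.383]
wrist_force: [-1.8, -3.6, 5.2]
finger_gap: 0.0131
```

```bash
python3 - <<'E'
from h import *
s=env.get_state(); print(s)
E
```

```text
{'clock': 3.6, 'joint_pos': array([-0.3661503 ,  0.45107271, -0.21624159,  0.90218878, -0.00103858,
        0.05748066]), 'qvel': array([-1.86209635e-03, -9.52862867e-05, -1.59459456e-03,  1.11106367e-03,
        1.30786473e-03, -1.39514388e-03]), 'tau': array([ 2.23365851e+00, -4.89212894e+01,  2.50513655e+01, -6.30276930e-01,
        1.06284667e+00, -9.43256338e-03]), 'tcp_pos': array([ 0.57256414, -0.13418672,  0.06038239]), 'orientation': array([ 0.59391622, -0.38429333,  0.59396963,  0.3831217 ]), 'wrist_force': array([-1.82135276, -3.64275859,  5.18145001]), 'ft_torque': array([-0.65443312,  0.49385646,  0.03159895]), 'finger_gap': 0.013119091542881201}
```

>>> step_arm(
  moves=[
    [[0.1,0,0,0,0,0,0],[0.2,0,0,0,0,0,0],[0.3,0,0,0,0,0,0],[0.4,0,0,0,0,0,0],[0.5,0,0,0,0,0,0],[0.6,0,0,0,0,0,0],[0.7,0,0,0,0,0,0],[0.8,0,0,0,0,0,0],[0.9,0,0,0,0,0,0],[0.95,0,0,0,0,0,0],[0.95,0,0,0,0,0,0]],
  ],
)

```text
clock: 4.7
tcp_pos: [0.573, -0.134, 0.0604]
orientation: [0.704, -0.07, 0.703, 0.069]
wrist_force: [0.7, 0.1, -0.1]
finger_gap: 0.0132
```

```bash
python3 - <<'E'
from h import *
s=env.get_state(); print({k:np.round(v,3) for k,v in s.items()}); rel([.573,-.134,.06],2)
E
```

```text
{'clock': np.float64(4.7), 'joint_pos': array([-0.366,  0.451, -0.216,  0.902, -0.   ,  1.008]), 'qvel': array([ 0.   ,  0.   , -0.001, -0.   , -0.001, -0.041]), 'tau': array([ -0.324, -51.417,  25.454,   0.312,  -0.256,   0.267]), 'tcp_pos': array([ 0.573, -0.134,  0.06 ]), 'orientation': array([ 0.704, -0.07 ,  0.703,  0.069]), 'wrist_force': array([ 0.726,  0.144, -0.079]), 'ft_torque': array([ 0.072, -0.259, -0.048]), 'finger_gap': np.float64(0.013)}
 option [0.162 0.002 0.001] j6 now 1.01 j1 -0.37
 option [-2.979e+00 -2.000e-03  2.000e-03] j6 now 1.01 j1 -0.37
turn [0.162 0.002 0.001] shift [0.0004 0.     0.    ] zyaw now 11.3 tilt [ 0.002 -0.001 -1.   ]
```

>>> step_arm(
  moves=[
    [[0.05,0,0,0,0,0,0],[0.1,0,0,0,0,0,0],[0.14,0,0,0,0,0,0],[0.17,0,0,0,0,0,0],[0.19,0,0,0,0,0,0],[0.21,0,0,0,0,0,0],[0.21,0,0,0,0,0,0]],
  ],
)

```text
clock: 5.4
tcp_pos: [0.5731, -0.134, 0.0605]
orientation: [0.708, 0.003, 0.706, -0.004]
wrist_force: [0.3, -1.4, 0.6]
finger_gap: 0.013
```

```bash
python3 - <<'E'
from h import *
s=env.get_state(); print({k:np.round(v,3) for k,v in s.items()}); rel([.573,-.134,.06],2)
E
```

```text
{'clock': np.float64(5.4), 'joint_pos': array([-0.366,  0.451, -0.216,  0.902, -0.   ,  1.216]), 'qvel': array([ 0.001, -0.002,  0.   , -0.   ,  0.001, -0.009]), 'tau': array([ -0.928, -51.254,  25.472,   0.222,   0.356,   1.689]), 'tcp_pos': array([ 0.573, -0.134,  0.06 ]), 'orientation': array([ 0.708,  0.003,  0.706, -0.004]), 'wrist_force': array([ 0.301, -1.382,  0.586]), 'ft_torque': array([-0.341, -0.05 ,  1.542]), 'finger_gap': np.float64(0.013)}
 option [-0.046  0.002  0.001] j6 now 1.22 j1 -0.37
 option [ 3.096e+00  2.000e-03 -3.000e-03] j6 now 1.22 j1 -0.37
turn [-0.046  0.002  0.001] shift [ 0.0005 -0.     -0.0001] zyaw now -0.63 tilt [ 0.002 -0.001 -1.   ]
```

Torque has risen to 1.5 N m, so the knob is at its stop. I'll relax slightly, open partway and lift.

>>> step_arm(
  moves=[
    [[-0.025,0,0,0,0,0,0],[-0.025,0,0,0,0,0,0.4],[-0.025,0,0,0,0,0,0.4],[-0.025,0,0,0,0,0,0.4],[-0.025,0,0,-0.03,0,0,0.4],[-0.025,0,0,-0.07,0,0,0.4],[-0.025,0,0,-0.11,0,0,1],[-0.025,0,0,-0.14,0,0,1],[-0.025,0,0,-0.14,0,0,1],[-0.025,0,0,-0.14,0,0,1]],
  ],
)

```text
clock: 6.4
tcp_pos: [0.5732, -0.134, 0.2011]
orientation: [0.708, -0.005, 0.706, 0.004]
wrist_force: [0.7, -0.4, -0.4]
finger_gap: 0.0857
```

```bash
cat >> h.py <<'E'
def rect(Q,n):
    r=cv2.minAreaRect((Q[:,:2]*1000).astype(np.float32)); print(n,len(Q),np.round(r[0],1),np.round(r[1],1),round(r[2],2),"z",np.round(np.median(Q[:,2]),4))
def trim(Q):
    from scipy.spatial import cKDTree
    t=cKDTree(Q); n=np.array([len(x) for x in t.query_ball_point(Q,0.006)]); return Q[n>=4]
def box(P,a,b,c,d,z0,z1):
    P=P.reshape(-1,3); return trim(P[(P[:,0]>a)&(P[:,0]<b)&(P[:,1]>c)&(P[:,1]<d)&(P[:,2]>z0)&(P[:,2]<z1)])
E
python3 - <<'E'
from h import *
for c in ["wrist","side"]:
    T=Twc(c); p,d=env.read_camera(c); save(f"pics/{c}2.png",p); np.savez(f"{c}2.npz",p=p,d=d,T=T)
    P=cloud(c,d,T); print(c)
    rect(box(P,.53,.62,-.18,-.09,.069,.08),"bar")
    rect(box(P,.41,.71,-.31,-.178,.018,.0255),"rail")
    rect(box(P,.45,.67,-.285,-.19,.027,.033),"carr")
    rect(box(P,.45,.67,-.285,-.19,.036,.068),"vpl")
rel([.547,.1897,.16],113.3)
E
```

```text
wrist
bar 765 [ 573.1 -134.3] [13.3 45.9] 1.12 z 0.0727
rail 2598 [ 560.7 -228.6] [105.2 240.3] 82.23 z 0.0209
carr 4837 [ 582.7 -231.7] [ 85. 120.] 82.54 z 0.029
vpl 2317 [ 582.4 -233.3] [62.1 86.3] 82.06 z 0.0537
side
bar 181 [ 572.2 -134.8] [13.1 45.3] 3.31 z 0.0737
rail 1804 [ 560.2 -229.1] [103.8 241.6] 82.42 z 0.0222
carr 1855 [ 582.  -231.5] [ 84.6 120.9] 82.23 z 0.0302
vpl 1178 [ 581.7 -232.8] [62.8 87.5] 82.37 z 0.0521
 option [-1.964e+00 -1.000e-03 -0.000e+00] j6 now 1.19 j1 -0.37
 option [ 1.178 -0.     0.   ] j6 now 1.19 j1 -0.37
turn [ 1.178 -0.     0.   ] shift [ 0.039   0.3236 -0.0206] zyaw now 0.77 tilt [-0. -0. -1.]
```

View pics/wrist2.png

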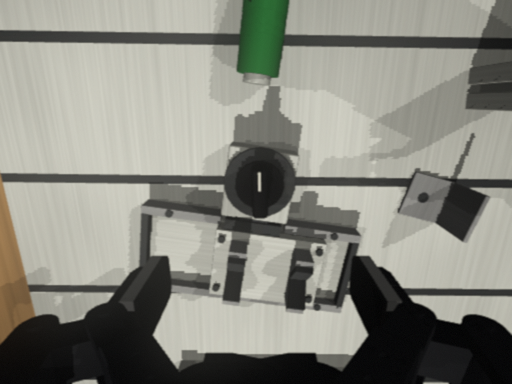

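View pics/side2.png

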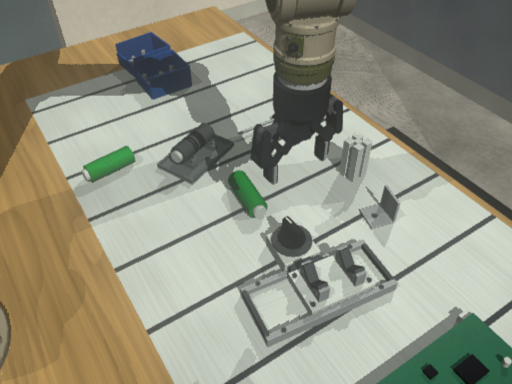

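Knob is at about 1.41 rad, i.e. at the stop, and the carriage hasn't visibly moved. On to the lens.

>>> step_arm(
  moves=[
    [[-0.14,0,0,0,0.02,0,1],[-0.28,0,0,0,0.05,0,1],[-0.42,0,0,0,0.08,0,1],[-0.56,0,0,0,0.11,-0.005,1],[-0.7,0,0,0,0.14,-0.01,1],[-0.84,0,0,0,0.17,-0.01,1],[-0.98,0,0,0,0.2,-0.01,1],[-1.12,0,0,0,0.23,-0.015,1],[-1.26,0,0,0,0.26,-0.015,1],[-1.4,0,0,0,0.29,-0.02,1],[-1.54,0,0,0,0.31,-0.02,1],[-1.68,0,0,0,0.32,-0.02,1]],
  ],
)

```text
clock: 7.7
tcp_pos: [0.5462, 0.1878, 0.1969]
orientation: [0.465, -0.531, 0.467, 0.532]
wrist_force: [-0.5, 0.0, 0.1]
finger_gap: 0.0855
```

```bash
python3 - <<'E'
from h import *
rel([.547,.1897,.17],113.3)
E
```

```text
option [-0.276  0.    -0.004] j6 now 0.06 j1 0.19
 option [ 2.865e+00 -6.000e-03 -1.000e-03] j6 now 0.06 j1 0.19
turn [-0.276  0.    -0.004] shift [ 0.0269 -0.0011  0.0018] zyaw now 97.47 tilt [-0.004 -0.001 -1.   ]
```

>>> step_arm(
  moves=[
    [[-0.14,0,-0.002,0.01,-0.001,0.002,1],[-0.276,0,-0.004,0.02,-0.001,0.002,1],[-0.276,0,-0.004,0.02,-0.001,0.002,1],[-0.276,0,-0.004,0.02,-0.001,0.002,1],[-0.276,0,-0.004,0.02,-0.001,0.002,1]],
  ],
)

```text
clock: 8.2
tcp_pos: [0.5469, 0.1898, 0.1768]
orientation: [0.39, -0.59, 0.39, 0.59]
wrist_force: [0.4, 0.4, 0.1]
finger_gap: 0.0855
```

```bash
cat >> h.py <<'E'
def lensfit(P,x0,zlo,reg):
    from scipy.optimize import least_squares
    L=box(P,*reg,zlo,x0[3]+.03)
    def f(p,Q=None):
        u=np.array([np.cos(p[2]),np.sin(p[2]),0]); V=(L if Q is None else Q)-[p[0],p[1],p[3]]
        return np.linalg.norm(V-np.outer(V@u,u),axis=1)-.02
    s=least_squares(f,x0,loss="soft_l1",f_scale=.001); p=s.x
    i=abs(f(p))<.0025; u=np.array([np.cos(p[2]),np.sin(p[2])]); t=(L[i][:,:2]-p[:2])@u
    a,b=np.percentile(t,[.2,99.8]); m=p[:2]+u*(a+b)/2
    print("lens c",np.round(m,4),"z",round(p[3],4),"yaw",np.degrees(p[2]).round(2),"len",round(b-a,4),"n",i.sum(),len(L),"+end",np.round(p[:2]+u*b,4),"-end",np.round(p[:2]+u*a,4)); return m,p
E
python3 - <<'E'
from h import *
c="wrist"
T=Twc(c); p,d=env.read_camera(c); save(f"pics/{c}3.png",p); np.savez(f"{c}3.npz",p=p,d=d,T=T)
P=cloud(c,d,T)
lensfit(P,[.547,.19,.41,.044],.04,(.46,.64,.1,.27))
rect(box(P,.45,.65,.1,.28,.009,.015),"tray rim")
print(env.get_state()["tcp_pos"])
for r in env.boxes_of("wrist","lens"): print(r)
rel([.547,.1897,.034],113.3)
E
```

```text
lens c [0.5477 0.1891] z 0.043 yaw 23.56 len 0.0996 n 5100 5484 +end [0.5933 0.209 ] -end [0.502  0.1692]
tray rim 2055 [553.6 191.8] [150.7  96.2] 23.54 z 0.0111
[0.54704978 0.18976978 0.17704742]
{'uv': [405.3, 48.2], 'confidence': 0.79}
{'uv': [258.7, 186.8], 'confidence': 0.69}
{'uv': [69.7, 137.8], 'confidence': 0.59}
 option [-0.002  0.     0.001] j6 now -0.21 j1 0.2
 option [ 3.14e+00  1.00e-03 -0.00e+00] j6 now -0.21 j1 0.2
turn [-0.002  0.     0.001] shift [ 1.432e-01  3.000e-04 -1.000e-04] zyaw now 113.18 tilt [ 0.     0.001 -1.   ]
```

View pics/wrist3.png

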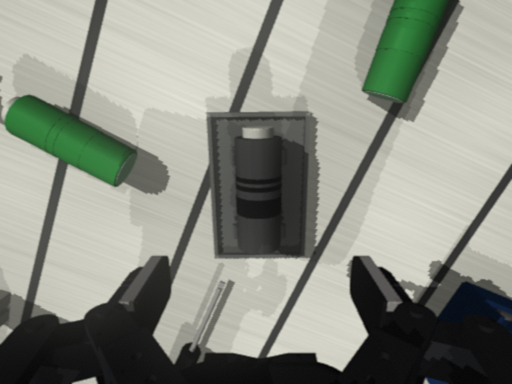

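Lens fitted at (0.5477, 0.1891), yaw 23.6°, at pixel (259,190), dark with the bright mount. Descending to grip.

>>> step_arm(
  moves=[
    [[-0.006,0,0,0.04,0,-0.001,0.9],[-0.006,0,0,0.08,0,-0.001,0.85],[-0.006,0,0,0.11,0,-0.001,0.8],[-0.006,0,0,0.13,0,-0.001,0.8],[-0.006,0,0,0.143,0,-0.001,0.8],[-0.006,0,0,0.143,0,-0.001,0.8],[-0.006,0,0,0.143,0,-0.001,0.65],[-0.006,0,0,0.143,0,-0.001,0.55],[-0.006,0,0,0.143,0,-0.001,0.4],[-0.006,0,0,0.143,0,-0.001,0.3],[-0.006,0,0,0.143,0,-0.001,0.3],[-0.006,0,0,0.143,0,-0.001,0.3]],
  ],
  force=40,
)

```text
clock: 9.5
tcp_pos: [0.549, 0.1891, 0.036]
orientation: [-0.389, 0.592, -0.387, -0.59]
wrist_force: [-0.6, -0.9, 6.4]
finger_gap: 0.0389
```

```bash
python3 - <<'E'
from h import *
s=env.get_state(); print({k:np.round(v,3) for k,v in s.items()})
c="wrist";T=Twc(c); p,d=env.read_camera(c); save(f"pics/{c}4.png",p)
E
```

```text
{'clock': np.float64(9.5), 'joint_pos': array([ 0.193,  0.462, -0.268,  0.837,  0.   , -0.217]), 'qvel': array([-0.002,  0.   , -0.001, -0.001,  0.001,  0.001]), 'tau': array([ 3.6700e-01, -4.7783e+01,  2.3253e+01, -2.9900e-01,  2.0300e-01,
        5.0000e-03]), 'tcp_pos': array([0.549, 0.189, 0.036]), 'orientation': array([-0.389,  0.592, -0.387, -0.59 ]), 'wrist_force': array([-0.567, -0.923,  6.374]), 'ft_torque': array([-0.143,  0.106,  0.004]), 'finger_gap': np.float64(0.039)}
```

View pics/wrist4.png

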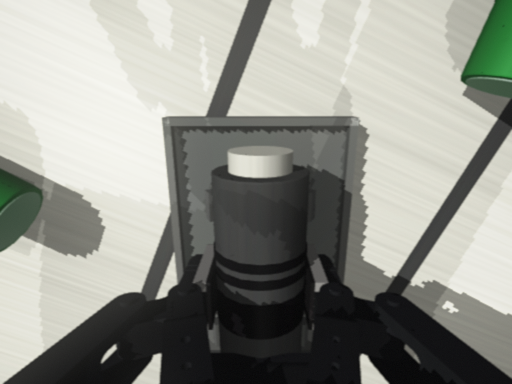

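Gripped, 38.9 mm gap with fingers amid the barrel. Lifting.

>>> step_arm(
  moves=[
    [[0,0,0,0,0,0,0.2],[0,0,0,0,0,0,0.2],[0,0,0,-0.01,0,0,0.2],[0,0,0,-0.03,0,0,0.2],[0,0,0,-0.06,0,0,0.2],[0,0,0,-0.1,0,0,0.2],[0,0,0,-0.14,0,0,0.2],[0,0,0,-0.15,0,0,0.2],[0,0,0,-0.15,0,0,0.2]],
  ],
  force=70,
)

```text
clock: 10.45
tcp_pos: [0.5497, 0.1892, 0.1882]
orientation: [-0.39, 0.593, -0.386, -0.589]
wrist_force: [-0.4, 0.1, -2.5]
finger_gap: 0.0382
```

```bash
python3 - <<'E'
from h import *
s=env.get_state(); print({k:np.round(v,3) for k,v in s.items()})
for c in ["wrist","scene"]:
    T=Twc(c); p,d=env.read_camera(c); save(f"pics/{c}5.png",p); np.savez(f"{c}5.npz",p=p,d=d,T=T)
rel([.582,-.232,.186],82.2)
E
```

```text
{'clock': np.float64(10.45), 'joint_pos': array([ 0.193,  0.339, -0.051,  1.173,  0.   , -0.217]), 'qvel': array([ 0.001,  0.037, -0.069, -0.034, -0.002,  0.   ]), 'tau': array([  0.061, -51.455,  31.063,   0.411,   0.   ,   0.   ]), 'tcp_pos': array([0.55 , 0.189, 0.188]), 'orientation': array([-0.39 ,  0.593, -0.386, -0.589]), 'wrist_force': array([-0.367,  0.142, -2.514]), 'ft_torque': array([-0.046,  0.004, -0.02 ]), 'finger_gap': np.float64(0.038)}
 option [0.547 0.    0.002] j6 now -0.22 j1 0.19
 option [-2.595e+00 -2.000e-03  0.000e+00] j6 now -0.22 j1 0.19
turn [0.547 0.    0.002] shift [-0.0015  0.1364 -0.3996] zyaw now 113.52 tilt [ 0.002  0.    -1.   ]
```

View pics/wrist5.png

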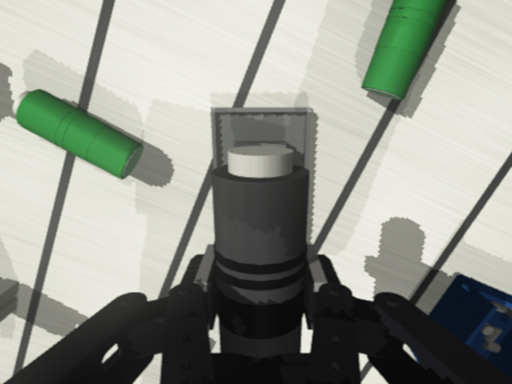

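View pics/scene5.png

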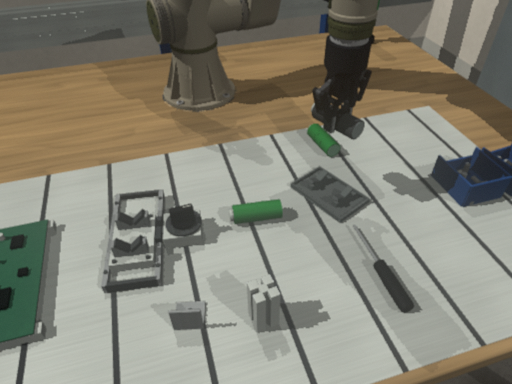

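```bash
cat >> h.py <<'E'
def lenstool(d):
    """lens in tool frame"""
    from scipy.optimize import least_squares
    Tt=env.get_calibration("wrist")["T_tool_cam"]; P=cloud("wrist",d,Tt).reshape(-1,3)
    Q=P[(abs(P[:,2])<.03)&(P[:,1]>.018)&(P[:,1]<.075)&(P[:,0]>-.05)&(P[:,0]<.03)]
    def f(p):
        u=np.array([p[2],1,p[3]]);u/=np.linalg.norm(u); V=Q-[p[0],0,p[1]]
        return np.linalg.norm(V-np.outer(V@u,u),axis=1)-.02
    s=least_squares(f,[-.008,0,0,0],loss="soft_l1",f_scale=.0007);p=s.x;r=f(p)
    B=Q[abs(r)<.0015]; M=Q[(abs(r+.007)<.0015)]
    print("tool-frame axis x,z at y=0",np.round(p[:2],4),"slopes dx/dy,dz/dy",np.round(p[2:],4),"n",len(B),len(Q),"cyl end y",np.percentile(B[:,1],[99,99.8]).round(4),"mount y range",np.percentile(M[:,1],[1,50,99.5]).round(4) if len(M) else None)
E
python3 - <<'E'
from h import *
lenstool(np.load("wrist5.npz")["d"])
E
```

```text
tool-frame axis x,z at y=0 [-0.0094  0.0003] slopes dx/dy,dz/dy [ 0.083 -0.002] n 7285 10358 cyl end y [0.0509 0.0511] mount y range [0.0507 0.0549 0.059 ]
```

```bash
cat >> h.py <<'E'
def lens3d(P,c0,yaw,mask=None,rad=.07):
    from scipy.optimize import least_squares
    Q=(P if mask is None else P[mask]).reshape(-1,3); Q=Q[~np.isnan(Q[:,0])]; Q=Q[np.linalg.norm(Q-c0,axis=1)<rad]
    u0=np.array([np.cos(yaw),np.sin(yaw),0]); n0=np.array([-u0[1],u0[0],0]); V0=Q-c0
    k=np.linalg.norm(V0-np.outer(V0@u0,u0),axis=1)<.032; Q=Q[k]
    def ax(p):
        u=u0+n0*p[2]+np.array([0,0,p[3]]); return u/np.linalg.norm(u)
    def f(p):
        u=ax(p);V=Q-(c0+n0*p[0]+np.array([0,0,p[1]]));return np.linalg.norm(V-np.outer(V@u,u),axis=1)-.02
    s=least_squares(f,[0,0,0,0],loss="soft_l1",f_scale=.0007);p=s.x;u=ax(p);c=c0+n0*p[0]+np.array([0,0,p[1]])
    B=Q[abs(f(p))<.0015]; t=(B-c)@u; a,b=np.percentile(t,[.5,99.5])
    print("axis pt",np.round(c,4),"u",np.round(u,4),"pitch deg",np.degrees(np.arcsin(u[2])).round(2),"yaw",np.degrees(np.arctan2(u[1],u[0])).round(2),"ends",np.round(a,4),np.round(b,4),"mid",np.round(c+u*(a+b)/2,4),"n",len(B),len(Q))
E
python3 - <<'E'
from h import *
z=np.load("scene5.npz"); P=cloud("scene",z["d"]); c0=np.array([.549,.189,.196])
ms=[r for r in env.silhouettes("scene","lens")]
for r in ms: print(r["uv"],r["confidence"])
uv=proj("scene",c0)[0]; print(uv)
m=min(ms,key=lambda r:np.hypot(*(np.array(r["uv"])-uv)))["mask"]
lens3d(P,c0,np.radians(23.5),m); lens3d(P,c0,np.radians(23.5))
p,d=env.read_camera("side"); np.savez("side5.npz",p=p,d=d); save("pics/side5.png",p)
lens3d(cloud("side",d),c0,np.radians(23.5))
uv=proj("side",c0)[0].astype(int); 
pp=np.load("scene5.npz")["p"]; a=cv2.resize(pp[70:160,280:400],(480,360),interpolation=cv2.INTER_CUBIC)
b=cv2.resize(p[max(0,uv[1]-45):,][:90,uv[0]-60:uv[0]+60],(480,360),interpolation=cv2.INTER_CUBIC); save("pics/hand5.png",np.hstack([a,b])[:, :],None,0.8)
E
```

```text
[258.5, 210.6] 0.85
[325.5, 139.8] 0.66
[347.5, 125.2] 0.62
[338.01367026 118.93805301]
axis pt [0.5483 0.1906 0.1953] u [ 0.9172  0.3984 -0.0037] pitch deg -0.21 yaw 23.48 ends -0.052 0.0479 mid [0.5464 0.1898 0.1953] n 484 696
axis pt [0.5484 0.1903 0.1957] u [ 0.9174  0.3976 -0.0164] pitch deg -0.94 yaw 23.43 ends -0.051 0.0478 mid [0.547  0.1896 0.1957] n 512 942
axis pt [0.5493 0.1884 0.1958] u [0.9381 0.3255 0.1179] pitch deg 6.77 yaw 19.14 ends -0.0571 0.0447 mid [0.5434 0.1863 0.195 ] n 299 923
```

View pics/hand5.png

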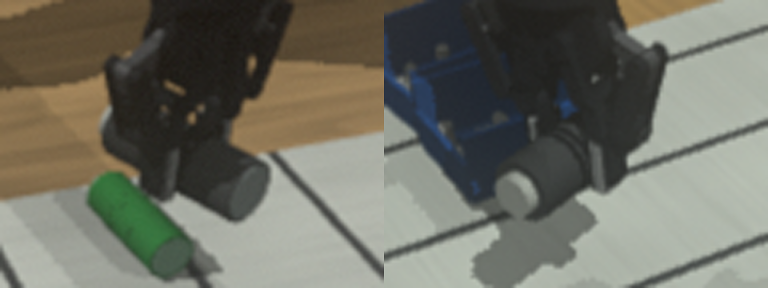

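```bash
python3 - <<'E'
from h import *
z=np.load("wrist3.npz"); lens3d(cloud("wrist",z["d"],z["T"]),np.array([.5477,.1891,.044]),np.radians(23.5))
z=np.load("wrist5.npz"); lens3d(cloud("wrist",z["d"],z["T"]),np.array([.5497,.1892,.197]),np.radians(23.5))
# end profile: median height along axis
P=cloud("wrist",z["d"],env.get_calibration("wrist")["T_tool_cam"]).reshape(-1,3)
for y in np.arange(.02,.064,.004):
    q=P[(abs(P[:,1]-y)<.002)&(abs(P[:,2])<.003)&(P[:,0]<.02)&(P[:,0]>-.06)]; print(round(y,3),len(q),np.median(q[:,0]).round(4) if len(q) else None)
for n in (4,5):
    i=cv2.imread(f"pics/wrist{n}.png"); g=cv2.cvtColor(i,cv2.COLOR_BGR2GRAY); print(n,[int(v) for v in g[138:184,260]])
a=cv2.imread("pics/wrist4.png")[130:350,190:330];b=cv2.imread("pics/wrist5.png")[130:350,190:330]
cv2.imwrite("pics/cmp45.png",cv2.resize(np.hstack([a,b]),None,fx=2.5,fy=2.5))
E
```

```text
axis pt [0.5477 0.1891 0.043 ] u [0.9167 0.3996 0.0061] pitch deg 0.35 yaw 23.55 ends -0.0496 0.0494 mid [0.5476 0.1891 0.043 ] n 5003 5853
axis pt [0.5496 0.1895 0.1955] u [0.9162 0.4    0.0253] pitch deg 1.45 yaw 23.58 ends -0.0507 0.0291 mid [0.5397 0.1852 0.1952] n 15758 20907
0.02 163 -0.0269
0.024 154 -0.0268
0.028 167 -0.0268
0.032 171 -0.0269
0.036 178 -0.027
0.04 177 -0.0269
0.044 184 -0.0269
0.048 187 -0.0269
0.052 257 -0.0207
0.056 188 -0.0201
0.06 190 -0.0123
4 [108, 107, 108, 108, 107, 107, 107, 116, 138, 143, 144, 144, 144, 144, 144, 143, 143, 162, 205, 216, 214, 214, 214, 214, 214, 214, 213, 213, 214, 213, 213, 212, 213, 213, 213, 213, 213, 215, 209, 170, 88, 51, 52, 52, 60, 74]
5 [94, 94, 89, 75, 79, 92, 96, 104, 122, 127, 127, 128, 127, 128, 128, 128, 127, 142, 180, 189, 187, 187, 188, 187, 187, 187, 188, 187, 186, 186, 186, 186, 186, 187, 187, 185, 186, 188, 182, 146, 76, 46, 46, 48, 55, 64]
```

View pics/cmp45.png

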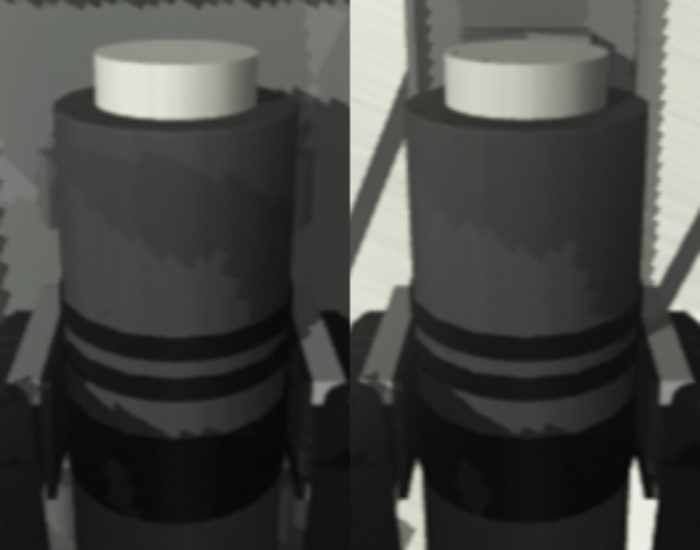

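Lens is level in the hand: top profile flat at tool x = −26.9 mm, so its axis is 6.9 mm behind the TCP, and its middle is at about y = +1 mm. Next, the V's location from its facings.

```bash
python3 - <<'E'
from h import *
from scipy.optimize import least_squares
yaw=np.radians(-7.8); u=np.array([np.cos(yaw),np.sin(yaw),0]); n=np.array([-u[1],u[0],0]); c0=np.array([.5823,-.2325,0])
for c in ["wrist2","side2","scene5"]:
    z=np.load(c+".npz"); cam=c[:-1]; P=cloud(cam,z["d"],z["T"]).reshape(-1,3); P=P[~np.isnan(P[:,0])]
    V=P-c0; s=V@u; t=V@n; h=P[:,2]
    k=(abs(s)<.05)&(abs(t)<.034)&(h>.036)&(h<.07); s,t,h=s[k],t[k],h[k]
    ins=(abs(abs(s)-.034)<.012)
    # faces h=42+|t-t0|
    fit={}
    for sg in (1,-1):
        q=ins&(sg*t>.004)&(sg*t<.019)&(abs(h-.042-sg*t)<.006)
        fit[sg]=np.median(h[q]-sg*t[q]); nn=q.sum(); print(c,sg,nn,np.round(fit[sg],4),"std",np.std(h[q]-sg*t[q]).round(4))
        lo=s[q&(s<0)];hi=s[q&(s>0)]
        for nm,a in (("lo",lo),("hi",hi)):
            if len(a)>20: print("   plate s",nm,np.percentile(a,[2,98]).round(4),len(a))
    # top flats
    q=(h>.059)&(h<.066); print("  t offset",round((fit[-1]-fit[1])/2,4)," vbottom",round((fit[1]+fit[-1])/2,4))
    for nm,qq in (("lo",q&(s<0)),("hi",q&(s>0))):
        if qq.sum()>20: print("  tops s",nm,np.percentile(s[qq],[2,98]).round(4),"t",np.percentile(t[qq],[2,98]).round(4),qq.sum())
    Q=P[(abs(P[:,2]-.0303)<.003)]; V=Q-c0; S=V@u; Tt=V@n; k=(abs(S)<.07)&(abs(Tt)<.05); print("  carr s",np.percentile(S[k],[1,99]).round(4),"t",np.percentile(Tt[k],[1,99]).round(4))
E
```

```text
wrist2 1 213 0.0421 std 0.001
   plate s lo [-0.0427 -0.0251] 101
   plate s hi [0.025  0.0424] 112
wrist2 -1 710 0.0397 std 0.0011
   plate s lo [-0.0424 -0.0252] 359
   plate s hi [0.0252 0.0427] 351
  t offset -0.0012  vbottom 0.0409
  tops s lo [-0.0422 -0.0252] t [-0.0249  0.0237] 197
  tops s hi [0.0252 0.0427] t [-0.0244  0.0237] 194
  carr s [-0.0588  0.0589] t [-0.0396  0.0466]
side2 1 288 0.0421 std 0.0019
   plate s lo [-0.0435 -0.0256] 150
   plate s hi [0.0244 0.0425] 138
side2 -1 106 0.0419 std 0.0017
   plate s lo [-0.0435 -0.026 ] 53
   plate s hi [0.0241 0.0426] 53
  t offset -0.0001  vbottom 0.042
  tops s lo [-0.0435 -0.0257] t [-0.0298  0.0284] 127
  tops s hi [0.0239 0.0422] t [-0.0287  0.0252] 105
  carr s [-0.0602  0.0583] t [-0.0405  0.0486]
scene5 1 135 0.0443 std 0.0026
   plate s lo [-0.0445 -0.0255] 61
   plate s hi [0.0238 0.0424] 74
scene5 -1 193 0.0419 std 0.0019
   plate s lo [-0.0443 -0.0253] 88
   plate s hi [0.0229 0.0422] 105
  t offset -0.0012  vbottom 0.0431
  tops s lo [-0.0448 -0.0261] t [-0.0297  0.029 ] 105
  tops s hi [0.0231 0.0419] t [-0.0308  0.0287] 125
  carr s [-0.0551  0.0593] t [-0.0401  0.049 ]
```

```bash
python3 - <<'E'
from h import *
rel([.5829,-.2333,.16],82.2)
E
```

```text
option [ 0.547  0.    -0.   ] j6 now -0.22 j1 0.19
 option [-2.595e+00  1.000e-03  0.000e+00] j6 now -0.22 j1 0.19
turn [ 0.547  0.    -0.   ] shift [ 0.0236  0.1355 -0.4012] zyaw now 113.52 tilt [-0.  0. -1.]
```

>>> step_arm(
  moves=[
    [[0.03,0,0,0,0.007,-0.02,0.2],[0.08,0,0,0,0.02,-0.06,0.2],[0.14,0,0,0,0.034,-0.1,0.2],[0.2,0,0,0,0.047,-0.14,0.2],[0.25,0,0,0,0.061,-0.18,0.2],[0.3,0,0,0,0.074,-0.22,0.2],[0.36,0,0,0,0.088,-0.26,0.2],[0.41,0,0,0.005,0.101,-0.3,0.2],[0.46,0,0,0.01,0.115,-0.34,0.2],[0.51,0,0,0.015,0.128,-0.38,0.2],[0.547,0,0,0.02,0.1355,-0.4,0.2],[0.547,0,0,0.023,0.1355,-0.401,0.2]],
  ],
)

```text
clock: 11.85
tcp_pos: [0.5817, -0.2357, 0.1579]
orientation: [0.533, -0.462, 0.535, 0.465]
wrist_force: [0.2, 1.1, -2.5]
finger_gap: 0.0384
```

```bash
python3 - <<'E'
from h import *
rel([.5829,-.2333,.11],82.2); print(env.get_state()["tcp_pos"])
E
```

```text
option [-0.005  0.001 -0.003] j6 now -0.37 j1 -0.51
 option [ 3.137e+00 -5.000e-03 -1.000e-03] j6 now -0.37 j1 -0.51
turn [-0.005  0.001 -0.003] shift [ 0.0479 -0.001   0.0025] zyaw now 81.91 tilt [-0.003  0.001 -1.   ]
[ 0.58173887 -0.23569236  0.15793998]
```

>>> step_arm(
  moves=[
    [[-0.005,0.001,-0.003,0.01,-0.001,0.0025,0.2],[-0.005,0.001,-0.003,0.03,-0.001,0.0025,0.2],[-0.005,0.001,-0.003,0.045,-0.001,0.0025,0.2],[-0.005,0.001,-0.003,0.05,-0.001,0.0025,0.2],[-0.005,0.001,-0.003,0.05,-0.001,0.0025,0.2]],
  ],
)

```text
clock: 12.35
tcp_pos: [0.582, -0.2312, 0.1064]
orientation: [0.532, -0.464, 0.533, 0.467]
wrist_force: [-0.3, 1.3, -1.5]
finger_gap: 0.0384
```

```bash
python3 - <<'E'
from h import *
print(env.get_state()["tcp_pos"],env.get_state()["wrist_force"],env.get_state()["finger_gap"])
yaw=np.radians(-7.8)
for c in ["wrist","side","scene"]:
    T=Twc(c); p,d=env.read_camera(c); save(f"pics/{c}6.png",p); np.savez(f"{c}6.npz",p=p,d=d,T=T)
    lens3d(cloud(c,d,T),np.array([.582,-.2333,.115]),yaw,rad=.06)
lenstool(np.load("wrist6.npz")["d"])
rel([.5829,-.2333,.08],82.2)
E
```

```text
[ 0.58201849 -0.23123448  0.10639786] [-0.28299673  1.27301472 -1.50803715] 0.038431881979477334
axis pt [ 0.5823 -0.2312  0.1136] u [ 0.9906 -0.1362  0.0131] pitch deg 0.75 yaw -7.83 ends -0.0509 0.0287 mid [ 0.5713 -0.2297  0.1135] n 15800 20608
axis pt [ 0.582  -0.2333  0.1168] u [ 0.97   -0.2391  0.0438] pitch deg 2.51 yaw -13.85 ends -0.0504 0.0002 mid [ 0.5576 -0.2273  0.1157] n 601 1252
axis pt [ 0.5822 -0.2322  0.1178] u [ 0.9903 -0.1376 -0.0169] pitch deg -0.97 yaw -7.91 ends -0.039 0.0492 mid [ 0.5872 -0.2329  0.1177] n 675 1144
tool-frame axis x,z at y=0 [-0.0094  0.0002] slopes dx/dy,dz/dy [ 0.0837 -0.0017] n 7264 10351 cyl end y [0.0509 0.051 ] mount y range [0.0506 0.0546 0.059 ]
 option [ 0.001 -0.001  0.001] j6 now -0.37 j1 -0.51
 option [-3.141e+00 -1.000e-03 -1.000e-03] j6 now -0.37 j1 -0.51
turn [ 0.001 -0.001  0.001] shift [ 0.0287  0.0005 -0.0005] zyaw now 82.26 tilt [ 0.001 -0.001 -1.   ]
```

View pics/side6.png

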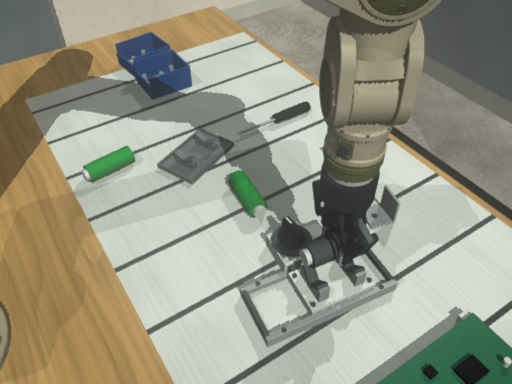

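View pics/wrist6.png

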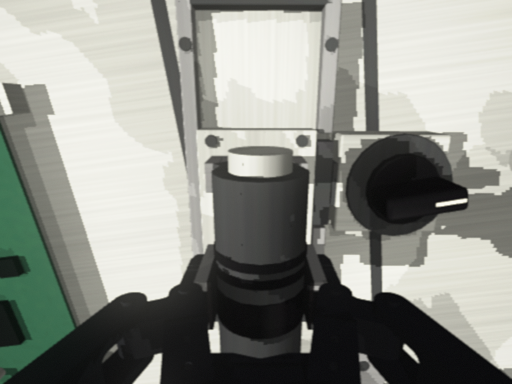

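View pics/scene6.png

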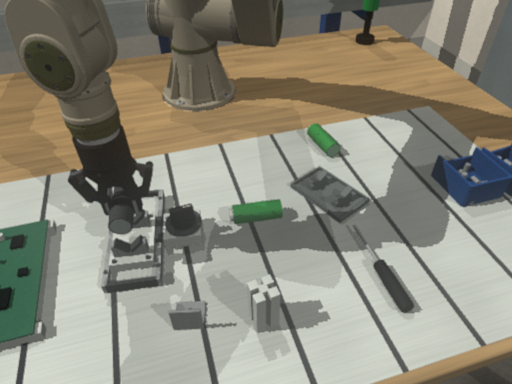

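>>> step_arm(
  moves=[
    [[0.001,0,0,0.01,0.0005,-0.0005,0.2],[0.001,0,0,0.02,0.0005,-0.0005,0.2],[0.001,0,0,0.027,0.0005,-0.0005,0.2],[0.001,0,0,0.029,0.0005,-0.0005,0.2],[0.001,0,0,0.029,0.0005,-0.0005,0.2]],
  ],
)

```text
clock: 13.0
tcp_pos: [0.5824, -0.2331, 0.0789]
orientation: [0.533, -0.465, 0.533, 0.465]
wrist_force: [0.7, 0.7, -1.9]
finger_gap: 0.038
```

```bash
python3 - <<'E'
from h import *
yaw=np.radians(-7.8); u=np.array([np.cos(yaw),np.sin(yaw),0]); n=np.array([-u[1],u[0],0])
for i in range(3):
    s=env.get_state(); T=Twc("wrist"); p,d=env.read_camera("wrist"); print(s["clock"],s["tcp_pos"],s["wrist_force"])
save("pics/wrist7.png",p,(150,90,420,330),2.5); np.savez("wrist7.npz",p=p,d=d,T=T)
lens3d(cloud("wrist",d,T),np.array([.583,-.2333,.088]),yaw,rad=.06)
P=cloud("wrist",d,T).reshape(-1,3); P=P[~np.isnan(P[:,0])]; c0=np.array([.5829,-.2333,0])
V=P-c0;S=V@u;t=V@n
# carriage top near its -x end
k=(abs(P[:,2]-.03)<.003)&(S<-.045)&(S>-.07)&(abs(t)<.06)
print("carr -x end s",np.percentile(S[k],[1,2,5]).round(4),"t edges",np.percentile(t[k],[.5,1,2,98,99,99.5]).round(4),k.sum(),np.median(P[k,2]))
k=(abs(P[:,2]-.022)<.003)&(S<-.06)&(S>-.12)&(abs(t)<.06); print("rail guides t",np.percentile(t[k],[1,99]).round(4))
rel([.5829,-.2333,.0632],82.2)
E
```

```text
13.0 [ 0.58240526 -0.23310253  0.07887108] [ 0.66214246  0.69966053 -1.85718462]
13.05 [ 0.58274964 -0.23327327  0.079401  ] [ 0.98275686  0.04131307 -1.60274485]
13.1 [ 0.5830109  -0.23342244  0.07978103] [-0.52278913 -0.97715305 -1.94098554]
axis pt [ 0.583  -0.2332  0.087 ] u [ 0.9907 -0.1352  0.0178] pitch deg 1.02 yaw -7.77 ends -0.0506 0.029 mid [ 0.5723 -0.2317  0.0868] n 15791 20741
carr -x end s [-0.0609 -0.0609 -0.0604] t edges [-0.0399 -0.0395 -0.0387  0.0583  0.0591  0.0595] 3333 0.029093843176345807
rail guides t [-0.0499  0.0515]
 option [-0.    -0.001  0.001] j6 now -0.37 j1 -0.51
 option [3.142e+00 2.000e-03 1.000e-03] j6 now -0.37 j1 -0.51
turn [-0.    -0.001  0.001] shift [0.0168 0.0003 0.0002] zyaw now 82.2 tilt [ 0.001 -0.001 -1.   ]
```

View pics/wrist7.png

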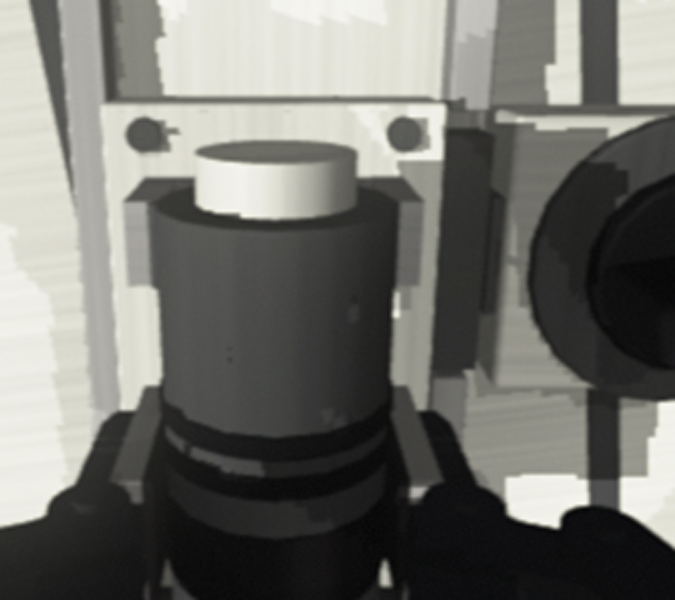

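Lens lies square over the V: plate edges at columns 127/420 and holes at 147/404 in the crop are both centred on it. Lowering slowly.

>>> step_arm(
  moves=[
    [[0,0,0,0.003,0.0002,0,0.2],[0,0,0,0.006,0.0002,0,0.2],[0,0,0,0.009,0.0002,0,0.2],[0,0,0,0.011,0.0002,0,0.2],[0,0,0,0.012,0.0002,0,0.2],[0,0,0,0.013,0.0002,0,0.2],[0,0,0,0.0135,0.0002,0,0.2],[0,0,0,0.014,0.0002,0,0.2],[0,0,0,0.0145,0.0002,0,0.2],[0,0,0,0.015,0.0002,0,0.2]],
  ],
)

```text
clock: 14.15
tcp_pos: [0.583, -0.2335, 0.065]
orientation: [0.533, -0.465, 0.533, 0.464]
wrist_force: [0.3, 0.4, -2.3]
finger_gap: 0.0379
```

>>> step_arm(
  moves=[
    [[0,0,0,0.0005,0,0,0.2],[0,0,0,0.001,0,0,0.2],[0,0,0,0.0015,0,0,0.2]],
  ],
)

```text
clock: 14.45
tcp_pos: [0.583, -0.2335, 0.0635]
orientation: [0.533, -0.465, 0.533, 0.464]
wrist_force: [-0.2, 0.2, -2.2]
finger_gap: 0.0379
```

>>> step_arm(
  moves=[
    [[0,0,0,0.0005,0,0,0.2],[0,0,0,0.001,0,0,0.2]],
  ],
)

```text
clock: 14.65
tcp_pos: [0.5831, -0.2336, 0.0626]
orientation: [0.533, -0.465, 0.533, 0.464]
wrist_force: [-0.7, -0.7, -1.3]
finger_gap: 0.0382
```

>>> step_arm(
  moves=[
    [[0,0,0,0.0005,0,0,0.2],[0,0,0,0.001,0,0,0.2]],
  ],
)

```text
clock: 14.85
tcp_pos: [0.5832, -0.2339, 0.0623]
orientation: [0.533, -0.466, 0.533, 0.464]
wrist_force: [-1.9, -0.7, 5.2]
finger_gap: 0.0381
```

>>> step_arm(
  moves=[
    [[0,0,0,0.0008,0,0,0.2],[0,0,0,0.0012,0,0,0.2],[0,0,0,0.0016,0,0,0.2],[0,0,0,0.0016,0,0,0.2]],
  ],
)

```text
clock: 15.25
tcp_pos: [0.5833, -0.234, 0.0622]
orientation: [0.533, -0.466, 0.533, 0.464]
wrist_force: [-4.0, 1.1, 9.4]
finger_gap: 0.038
```

```bash
python3 - <<'E'
from h import *
s=env.get_state(); print({k:np.round(v,4) for k,v in s.items()})
E
```

```text
{'clock': np.float64(15.25), 'joint_pos': array([-0.5087,  0.5164, -0.1022,  0.9486, -0.001 , -0.3725]), 'qvel': array([ 0.0011,  0.0003, -0.0003, -0.0003, -0.0007, -0.0022]), 'tau': array([  0.2323, -50.8318,  25.8921,  -1.7463,   0.2186,   0.0634]), 'tcp_pos': array([ 0.5833, -0.234 ,  0.0622]), 'orientation': array([ 0.533 , -0.4661,  0.5328,  0.4635]), 'wrist_force': array([-3.983 ,  1.0522,  9.3812]), 'ft_torque': array([0.2796, 0.7535, 0.0382]), 'finger_gap': np.float64(0.038)}
```

>>> step_arm(
  moves=[
    [[0,0,0,0.0018,0.0003,0,0.2],[0,0,0,0.0022,0.0004,0,0.2],[0,0,0,0.0026,0.0005,0,0.2],[0,0,0,0.003,0.0005,0,0.2],[0,0,0,0.003,0.0005,0,0.2],[0,0,0,0.003,0.0005,0,0.2]],
  ],
)

```text
clock: 15.85
tcp_pos: [0.5833, -0.234, 0.0621]
orientation: [0.533, -0.467, 0.532, 0.463]
wrist_force: [-5.2, 2.0, 15.9]
finger_gap: 0.0382
```

```bash
python3 - <<'E'
from h import *
s=env.get_state(); print({k:np.round(v,4) for k,v in s.items()})
E
```

```text
{'clock': np.float64(15.85), 'joint_pos': array([-5.088e-01,  5.147e-01, -1.054e-01,  9.448e-01, -8.000e-04,
       -3.728e-01]), 'qvel': array([ 0.0006,  0.0008, -0.002 ,  0.0011,  0.0006,  0.0002]), 'tau': array([-2.06500e-01, -4.67514e+01,  2.45751e+01, -2.62730e+00,
        6.71000e-02,  2.82000e-02]), 'tcp_pos': array([ 0.5833, -0.234 ,  0.0621]), 'orientation': array([ 0.5332, -0.4669,  0.5324,  0.4628]), 'wrist_force': array([-5.1713,  2.032 , 15.9232]), 'ft_torque': array([ 0.5649,  1.0743, -0.0145]), 'finger_gap': np.float64(0.0382)}
```

```bash
python3 - <<'E'
from h import *
yaw=np.radians(-7.8); u=np.array([np.cos(yaw),np.sin(yaw),0]); n=np.array([-u[1],u[0],0]);c0=np.array([.5819,-.2332,0])
for c in ["wrist","side","scene"]:
    T=Twc(c); p,d=env.read_camera(c); save(f"pics/{c}8.png",p); np.savez(f"{c}8.npz",p=p,d=d,T=T)
    P=cloud(c,d,T); lens3d(P,np.array([.5819,-.2335,.07]),yaw,rad=.06)
    P=P.reshape(-1,3);P=P[~np.isnan(P[:,0])];V=P-c0;S=V@u;t=V@n
    k=(abs(P[:,2]-.03)<.003)&(abs(S)<.075)&(abs(S)>.045)&(abs(t)<.037); print(c,"carr s",np.percentile(S[k],[1,99]).round(4))
    if c!="wrist": rect(box(P,.53,.62,-.18,-.09,.0705,.08),"bar")
lenstool(np.load("wrist8.npz")["d"])
w=np.load("wrist8.npz")["p"][90:330,150:420];sd=np.load("side8.npz")["p"][200:330,230:410];sc=np.load("scene8.npz")["p"][160:300,80:230]
f=lambda a:cv2.resize(a,(400,300),interpolation=cv2.INTER_CUBIC)
save("pics/fin8.png",np.vstack([np.hstack([f(w),f(sd)]),np.hstack([f(sc),f(np.load("scene8.npz")["p"])])]))
print(env.get_state()["wrist_force"])
E
```

```text
axis pt [ 0.5819 -0.2336  0.0694] u [ 0.9907 -0.1344  0.0211] pitch deg 1.21 yaw -7.72 ends -0.0493 0.0303 mid [ 0.5725 -0.2323  0.0692] n 15752 22475
wrist carr s [-0.06   -0.0453]
axis pt [ 0.5818 -0.2342  0.0707] u [ 0.9839 -0.1752  0.0365] pitch deg 2.09 yaw -10.1 ends -0.0492 0.0134 mid [ 0.5642 -0.2311  0.0701] n 619 1328
side carr s [-0.0603  0.0596]
bar 163 [ 572.1 -134.4] [13.3 45.5] 2.57 z 0.074
axis pt [ 0.5819 -0.2335  0.0717] u [ 0.992  -0.122  -0.0337] pitch deg -1.93 yaw -7.01 ends -0.0331 0.0495 mid [ 0.59   -0.2345  0.0714] n 580 1250
scene carr s [-0.0585  0.06  ]
bar 148 [ 572.5 -133.9] [16.3 44.9] 0.76 z 0.0746
tool-frame axis x,z at y=0 [-0.0122  0.005 ] slopes dx/dy,dz/dy [ 0.1802 -0.1593] n 5255 12190 cyl end y [0.0586 0.0589] mount y range [0.0506 0.0558 0.0591]
[-5.06475927  2.32306304 16.33490824]
```

View pics/fin8.png

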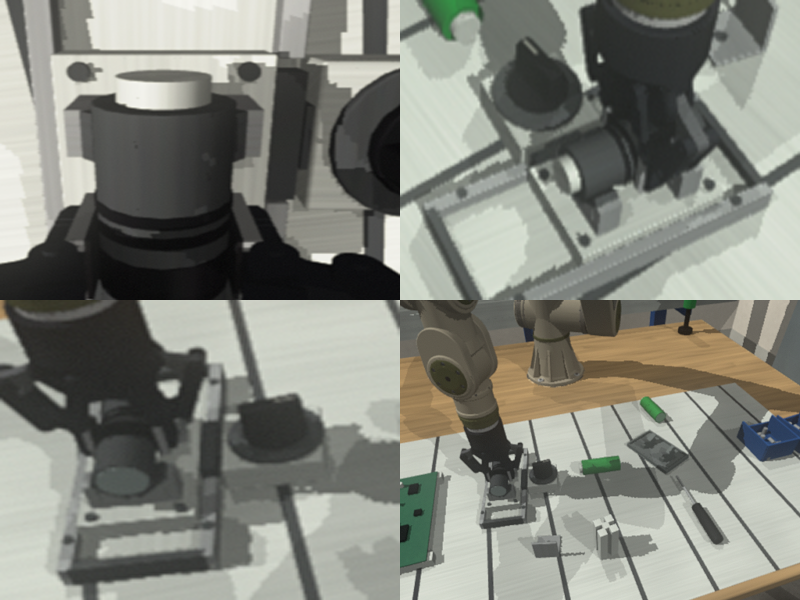

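>>> step_arm(
  moves=[
    [[0,0,0,0.0028,0.0008,0,0.2],[0,0,0,0.003,0.0012,0,0.2],[0,0,0,0.0034,0.0014,0,0.2],[0,0,0,0.0034,0.0014,0,0.2],[0,0,0,0.0034,0.0014,0,0.2],[0,0,0,0.0034,0.0014,0,0.2]],
  ],
)

```text
clock: 16.6
tcp_pos: [0.5833, -0.234, 0.0621]
orientation: [0.534, -0.468, 0.531, 0.462]
wrist_force: [-3.5, 2.8, 16.5]
finger_gap: 0.0384
```

```bash
python3 - <<'E'
from h import *
yaw=np.radians(-7.8); u=np.array([np.cos(yaw),np.sin(yaw),0]); n=np.array([-u[1],u[0],0]);c0=np.array([.5819,-.2334,0])
for c in ["wrist","scene"]:
    T=Twc(c); p,d=env.read_camera(c); save(f"pics/{c}9.png",p)
    P=cloud(c,d,T).reshape(-1,3);P=P[~np.isnan(P[:,0])];V=P-c0;S=V@u;t=V@n
    for s in list(np.arange(-.048,.052,.006))+[-.054]:
        k=(abs(S-s)<.003)&(abs(t)<.003)&(P[:,2]>.06)&(P[:,2]<.1); print(c,round(s,3),k.sum(),np.median(P[k,2]).round(4) if k.any() else None, end=" | ")
    k=(S>-.048)&(S<.048)&(abs(t)<.021)&(P[:,2]>.065)&(P[:,2]<.0925); print()
    for sg in (-1,1):
        q=P[k&(sg*t>0)]
for i in range(4):
    env.read_camera("side"); s=env.get_state(); print(s["clock"],s["wrist_force"].round(1),s["tcp_pos"].round(4),s["ft_torque"].round(2),s["finger_gap"])
print(R.from_quat(s["orientation"][[1,2,3,0]]).as_matrix()[:,0].round(4))
E
```

```text
wrist -0.048 364 0.0884 | wrist -0.042 276 0.0891 | wrist -0.036 262 0.0889 | wrist -0.03 253 0.089 | wrist -0.024 240 0.089 | wrist -0.018 242 0.0892 | wrist -0.012 208 0.0892 | wrist -0.006 191 0.0892 | wrist -0.0 208 0.089 | wrist 0.006 181 0.0895 | wrist 0.012 184 0.0895 | wrist 0.018 164 0.0891 | wrist 0.024 143 0.089 | wrist 0.03 1 0.0875 | wrist 0.036 0 None | wrist 0.042 0 None | wrist 0.048 0 None | wrist -0.054 278 0.082 | 
scene -0.048 0 None | scene -0.042 0 None | scene -0.036 0 None | scene -0.03 0 None | scene -0.024 4 0.0913 | scene -0.018 7 0.0914 | scene -0.012 7 0.091 | scene -0.006 9 0.0918 | scene -0.0 9 0.0914 | scene 0.006 8 0.0913 | scene 0.012 9 0.0911 | scene 0.018 5 0.091 | scene 0.024 10 0.0914 | scene 0.03 11 0.0909 | scene 0.036 5 0.0907 | scene 0.042 11 0.0913 | scene 0.048 49 0.0798 | scene -0.054 0 None | 
16.75 [-3.2  2.7 16.6] [ 0.5833 -0.234   0.0621] [0.64 0.79 0.01] 0.038172043048074936
16.8 [-4.9  2.9 17.2] [ 0.5833 -0.234   0.0621] [ 0.66  0.84 -0.01] 0.03810466386413052
16.85 [-4.9  2.9 17.4] [ 0.5833 -0.234   0.0621] [0.68 0.78 0.01] 0.03834148890297116
16.9 [-4.1  2.8 17.1] [ 0.5833 -0.234   0.0621] [ 0.63  0.8  -0.  ] 0.03821969218783123
[ 0.0089 -0.005  -0.9999]
```

>>> step_arm(
  moves=[
    [[0,0,0,0.0033,0.0012,0.0002,0.2],[0,0,0,0.0035,0.0015,0.0003,0.2],[0,0,0,0.0038,0.0017,0.0004,0.2],[0,0,0,0.0038,0.0017,0.0004,0.2],[0,0,0,0.0038,0.0017,0.0004,0.2],[0,0,0,0.0038,0.0017,0.0004,0.2],[0,0,0,0.0038,0.0017,0.0004,0.2]],
  ],
)

```text
clock: 17.6
tcp_pos: [0.5834, -0.234, 0.0621]
orientation: [0.535, -0.47, 0.531, 0.46]
wrist_force: [-4.4, 1.7, 19.2]
finger_gap: 0.0384
```

```bash
python3 - <<'E'
from h import *
yaw=np.radians(-7.8)
for i in range(10):
    T=Twc("wrist"); p,d=env.read_camera("wrist"); s=env.get_state()
    if i%3==0: print(s["clock"],s["wrist_force"].round(1),s["tcp_pos"].round(4),s["ft_torque"].round(2),s["finger_gap"])
lens3d(cloud("wrist",d,T),np.array([.5819,-.2335,.07]),yaw,rad=.06)
p,d=env.read_camera("scene"); P=cloud("scene",d); rect(box(P,.53,.62,-.18,-.09,.0705,.08),"bar"); save("pics/scene10.png",p); lens3d(P,np.array([.5819,-.2335,.07]),yaw,rad=.06)
E
```

```text
17.65 [-3.9  2.  18.3] [ 0.5833 -0.234   0.0621] [0.57 0.86 0.01] 0.03810419245184773
17.8 [-4.6  2.8 18.5] [ 0.5833 -0.234   0.0621] [ 0.54  0.89 -0.04] 0.03841738181668217
17.95 [-4.4  1.5 18.1] [ 0.5833 -0.234   0.0621] [0.62 0.84 0.01] 0.03785858410706272
18.1 [-4.3  2.2 18.8] [ 0.5834 -0.234   0.0621] [0.6  0.87 0.01] 0.0378129722746056
axis pt [ 0.5819 -0.2335  0.0694] u [ 0.9907 -0.1339  0.0222] pitch deg 1.27 yaw -7.7 ends -0.0493 0.0305 mid [ 0.5726 -0.2323  0.0692] n 15649 22501
bar 150 [ 572.5 -134.1] [14.7 45. ] 2.86 z 0.0749
axis pt [ 0.5819 -0.2335  0.0716] u [ 0.9919 -0.1229 -0.0324] pitch deg -1.86 yaw -7.06 ends -0.0308 0.0495 mid [ 0.5912 -0.2347  0.0713] n 585 1252
```

View pics/scene10.png

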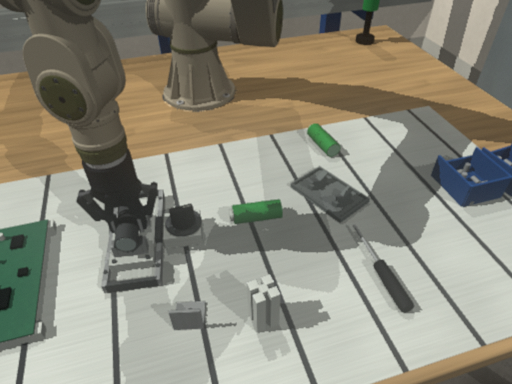

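The picture shows the lens seated in the V at pixel (126,238), the tray empty at (330,193), and the bystanders where they were. The force reading is steady. Handing in.

```bash
python3 -c "
from workcell import env
print(env.hand_in())"
```

```text
the job is handed in; nothing more can be done
None
```

The job is done and handed in at about 18 s. I turned the clamp knob clockwise to its stop, moved the dark lens from the grey tray to the V-block, lowered it slowly, and left it gripped and pressed.

**Clamp:** the wrist torque rose to 1.5 N m at the stop, and the wrist camera put the bar at about 1.41 rad. Later scene and side readings of the bar angle scattered by a couple of degrees, so they add little.

**Seating:** the lens axis came out at 69–72 mm height, depending on the camera. The barrel ends were at −49.3 mm (wrist) and +49.5 mm (scene) from the V's middle, so it is centred to within about 1 mm.

**Press:** the wrist reads a steady 18–19 N upward. Adding about 2 N of lens weight, that is roughly 20–21 N on the V. Sideways force across the V was only about 2 N, so both faces are bearing.

**Checks that disagreed:**
- My cylinder fits to the camera data gave pitch angles of about ±1–2° with conflicting signs. The top-line profiles in the wrist and scene views were flat, so I took the lens as level.
- About 4 N of push along the V remained.
- The tool had tilted by about 0.5°.

The other objects look unmoved by eye in the last scene picture; I did not measure them.

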